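Relieve the injector tester and present the injector to the inspection camera

ROBOT

A 6-joint arm with a two-finger parallel gripper is mounted at the origin on the work surface. World frame = base frame: x ahead of the robot, y to its left, z up, the work surface at z = 0. Lengths are in m, angles in rad, forces in N, time in s.
With the tool pointing down it reaches from about 0.225 to 0.875 m from the base axis. Payload 3.4 kg.
Tool frame: the origin (TCP) lies between the finger pads; the fingertips stand 19 mm ahead of it and the grasp point (between the pads) is the TCP (env.tip_reach is the distance from the TCP to the fingertips, in m); z points along the fingers, y is the line along which they close (so a half turn about z gives the same grasp; the last joint's range is limited). The gripper opens to 85 mm and grips with 20 to 120 N. Pads are 22 mm wide; open, the fingers measure 114 mm over their backs; the gripper's body (76 mm by 85 mm) begins 54 mm behind the grasp point. The pads swing forward as they close: fully open they stand 13 mm farther back than shut.
Start: joints at [-1.364, 0.276, 1.505, -0, 1.361, -0.121], TCP at [0.185, -0.544, 0.25] pointing down, gripper open.
Joint ranges: [-2.89, 2.89], [-0.75, 2.08], [0.22, 2.7], [-1.18, 4.32], [0.11, 2.71], [-2.7, 2.7]. Speed limits (rad/s): [2.57, 2.57, 3.14, 3.14, 3.14, 3.14].

INTERFACE

Orientations are given as [roll, pitch, yaw] about the fixed x, y, z axes, in that order (R = Rz(yaw) Ry(pitch) Rx(roll)).
In Python, from station import monitor, imaging, ticket, env gives the robot as it stands.
- The arm moves only by the tool jog_arm, never from a script. Its argument "targets" is a list of rows, each an object with "gripper": the opening, from 0 (shut) to 1 (fully open); "translation": the shift along the tool's x, y, z in units of 25 mm (1.0 is 25 mm), a list of three; "roll": the turn about the tool's z in rad. A call has exactly 10 rows; each row shifts and turns the commanded pose from where the row before left it, along the tool's axes as they then stand; what a row does not reach is not made up. A row lasts 1/12 s, in which the tool goes at most 41.7 mm and 7.16 degrees, less where a joint would pass 70% of its speed; a pose out of reach is approached as far as the arm can. A call is refused whole if a number of a shift passes 1 or a number of a turn 0.125, either way. A call with a gripper value outside its range is refused whole. The fingers move at their own pace and stop on an object; "force" is the grip in N (left out, the last holds). Time passes only in rows, so rows that do not move let the fingers close, or fill a call up. It gives the time, the measured TCP pose, the force, the opening and the grip force at its end, in the units of the state.
- monitor.read_state(): the state, without advancing time (a new reading comes with each control period).
- imaging.grab_frame(name): name is "scene" or "side" or "wrist"; returns a dict with "image" (400x640x3 uint8, blue, green, red), "fx", "fy", "cx", "cy" (pixels), "R" (3x3) and "t" (3): a world point X has camera coordinates R X + t; the wrist camera has in their place "T_tool_cam" (4x4, takes a point from camera to tool coordinates, whose origin is the TCP and whose axes are the flange's). Camera axes: x right, y down, z forward; pixel columns grow to the right and rows downward; lengths in m; the calibration is good to about 2 mm. A picture is of the moment at which its call begins: read the wrist's pose just before it. There is no depth.
- ticket.close_job(): hands the job in; it is judged then, once.
The state is a dict: "clock": time; "joint_positions": joint angles; "qvel": joint speeds; "tau": joint torques, N m; "eef_pos": TCP position; "tcp_rot": TCP orientation; "force": force on the tool from outside, world axes, zero at the start; "torque": the same for the moment, N m; "grip_width": finger opening in m; "finger_force": force on a finger pad.
Only numpy, scipy, OpenCV 4.12 (cv2) and the standard library are available. Lean on these libraries where they do the work, as an engineer would, in place of code of your own. Each camera call takes 0.05 s, during which the arm holds its last target. There are 200 camera calls.

TASK

Before the injector comes out of the blue test holder, press the holder's red relief treadle right down to its stop with the gripper, keep it down for about a second and let it spring fully back up. Then draw the injector out of the holder and hold it up to the inspection camera: upright with the nozzle down, the nozzle tip level with the middle of the lens and straight above the yellow ball at the end of the focus finger, the brass inlet stub pointing at the lens. Finish while still holding it there, still and in the gripper alone; do not bump the camera, and leave the other things on the bench alone.

Things in the scene. Friction and masses are not known exactly. Their poses are not given: they have to be found in the camera images.
- injector: steel rod 143 mm tall, upright, nozzle down in the holder (tip 10 mm above bench), about 0.25 kg. Origin at the tip, z up its axis, x along its brass stub. Heights from the tip: nozzle 7 dia to 15, dark nut 16 dia to 55, body 22 dia to 110, square head 24 x 24 from 107 to 143 mm, flats facing x and y: grip here. Stub 13 mm dia, ends 29 mm from the axis, 78 mm above the tip
- nozzle_tip (a point): the injector's nozzle tip (its lowest point when upright)
- stub_end (a point): point just beyond the end of the brass inlet stub, 32 mm from the injector's axis, 78 mm above the tip
- holder: test holder fixed to the bench: grey base plate 160 x 220 x 8 mm, blue block 70 x 70 mm, top at 65 mm, with an upright 19 mm hole taking the injector's nut 55 mm deep (the wider body rests on the block). Origin on the bench under the hole; x away from the robot at yaw 0, y left. Brass gauge 72 mm to +x, 20 mm to +y, top 98 mm high. Treadle at its -y side
- treadle (a joint): red relief treadle of the holder, 130 x 50 mm plate sloping up to its free end (holder -x); hinge along holder y at x +45, y -110, 45 mm above the bench. 0 = up (rest), 0.28 rad = down on its stop. A spring lifts it; on the pad it takes about 3 N to start, 9 N at the stop
- treadle_pad (a point): middle of the top of the black rubber pad (50 x 50 mm) on the free end of the treadle, moving with it; at rest 67 mm above the bench, at the stop about 40 mm (98 mm from the hinge)
- inspection_camera: white inspection camera on a post, fixed to the bench; lens axis level, 150 mm above the bench, looking along its own -x (roughly at the robot). Origin on the bench below it; lens front 50 mm to -x of that. Housing 56 mm wide, up to 178 mm high. Below the lens a thin yellow rod, the focus finger, reaches out to -x, 105 mm above the bench
- lens (a point): centre of the camera's lens front
- focus_point (a point): the inspection point: on the lens axis, 80 mm in front of the lens, 150 mm above the bench and 45 mm above the centre of the 12 mm yellow ball at the end of the focus finger; axes as the camera's (x towards the lens, z up)
- spare_a: spare injector, same shape with a grey body, in the green rack at the far side; leave it
- spare_b: second spare injector in the green rack; leave it
- jar: amber jar, 64 mm dia, 95 mm tall, origin under its centre; leave it
- wrench: spanner lying on the bench, 190 mm; leave it
- oil_can: red can, 70 mm dia, 140 mm tall, origin under its centre; leave it
- bearing: steel bearing ring, 62 mm dia, 18 mm high; leave it
- screwdriver: screwdriver, 180 mm, in the flat steel tray; leave it
Not all that is in view belongs to the job. Leave any purple look-alike of the inspection_camera alone.

How it is judged:
By the outcome, as a careful person would: the job done as asked, in the order asked, and still so for the second after the job is handed in, while the arm keeps its last pose, push and grip.
It also fails if it takes over 54 s, if anything falls off the work surface, if the arm or the gripper's body presses on something with over 40 N, if the wrist force passes 120 N, or if a joint passes its speed limit or range.

## Working session

There is one attempt and no reset: what is moved stays moved. The work goes in short steps, Python scripts to look and compute and a tool call to move; the robot and the scene stay as the last step left them, time stands still between calls to the robot, and variables do not carry over. Pictures are saved under pics/ and viewed, at most 10 in all, crops included, and the job is handed in when it is done.

Besides the shell and the picture viewer there is one more tool, called in YAML: its name, and indented under it one key for each argument. jog_arm: Moves the arm, as the interface text tells. Its arguments: {"type":"object","properties":{"targets":{"type":"array"},"force":{"type":"number"}},"required":["targets"]}

```bash
mkdir -p pics; cat > h.py <<'E'
import numpy as np, cv2
from station import monitor, imaging, ticket, env
def grab(n):
    s=monitor.read_state(); f=imaging.grab_frame(n); f['s']=s; return f
def proj(f,X):
    c=f['R']@np.array(X)+f['t']; return np.array([f['fx']*c[0]/c[2]+f['cx'],f['fy']*c[1]/c[2]+f['cy']])
def ray(f,u,v):
    R=np.array(f['R']);d=R.T@np.array([(u-f['cx'])/f['fx'],(v-f['cy'])/f['fy'],1]); return -R.T@np.array(f['t']), d/np.linalg.norm(d)
def plane(f,u,v,z):
    o,d=ray(f,u,v); return o+d*(z-o[2])/d[2]
def tri(f,p,g,q):
    o,d=ray(f,*p);a,b=ray(g,*q); k=np.linalg.lstsq(np.c_[d,-b],a-o,rcond=None)[0]
    P=o+k[0]*d;Q=a+k[1]*b; return (P+Q)/2,np.linalg.norm(P-Q)
E
python3 - <<'E'
from h import *
for n in('scene','side'):
    f=grab(n); cv2.imwrite(f'pics/{n}0.png',f['image']); R=np.array(f['R']);print(n,f['fx'],f['cx'],f['cy'],(-R.T@f['t']).round(3),R[2].round(2))
    np.savez(f'{n}0.npz',**{k:f[k] for k in('image','fx','fy','cx','cy','R','t')})
s=monitor.read_state();print(s)
E
```

```text
scene 445.0973428019068 319.81980133486996 201.92922530057277 [1.373 0.379 1.503] [-0.5  -0.25 -0.83]
side 479.2491263204454 319.33205652180357 199.90071869605927 [0.385 0.985 1.095] [ 0.12 -0.72 -0.68]
{'clock': 0.1, 'joint_positions': array([-1.36398826e+00,  2.76556338e-01,  1.50599896e+00,  2.18019215e-05,
        1.36073226e+00, -1.20994531e-01]), 'qvel': array([ 0.00045661, -0.0005186 , -0.00244986,  0.00032934,  0.00097404,
        0.00013214]), 'tau': array([ 1.09724395e-03, -4.17700946e+01, -2.46404833e+01, -2.16784761e-04,
        5.81844521e-03, -1.81237265e-07]), 'eef_pos': array([ 0.18504224, -0.54394412,  0.2495152 ]), 'tcp_rot': array([-3.13991271e+00, -2.25733768e-04,  3.27797840e-01]), 'force': array([-0.11319792,  0.02005722, -0.64092415]), 'torque': array([-1.34715083e-02,  8.48621883e-03,  1.03703523e-05]), 'finger_force': 0.0, 'grip_width': 0.08515912296642321}
```

View pics/scene0.png

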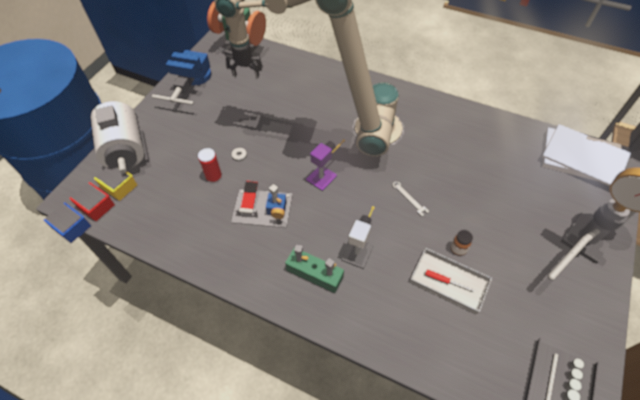

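View pics/side0.png

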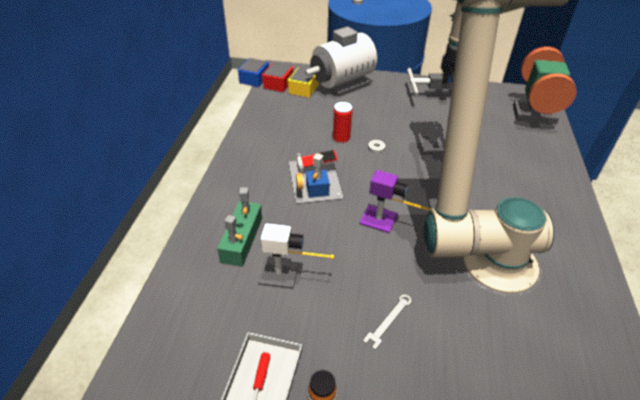

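The scene view shows these candidates:
- **Injector:** the one in the blue holder at scene (277,200) / side (317,170) is the target. The two spares in the green rack, at scene (298,252) and (330,267), are not.
- **Camera:** the white one at scene (360,235) / side (276,240) is the target. The purple look-alike at (322,160) is not.

I'll check this choice in a close crop.

```bash
python3 - <<'E'
from h import *
a=cv2.imread('pics/scene0.png');b=cv2.imread('pics/side0.png')
c=lambda i,x,y,w,h:cv2.resize(i[y:y+h,x:x+w],(400,300),interpolation=cv2.INTER_CUBIC)
cv2.imwrite('pics/crop.png',np.vstack([np.hstack([c(a,230,175,68,51),c(a,330,200,80,60)]),np.hstack([c(b,283,145,68,51),c(b,250,215,100,75)])]))
E
```

```text
(no output)
```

View pics/crop.png

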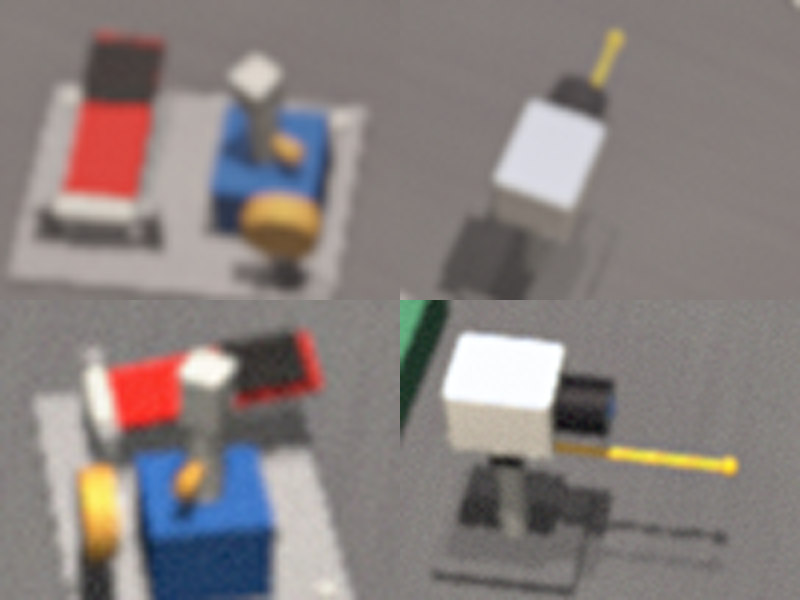

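The crop confirms both choices. The steel injector stands in the blue block with its pad at scene (251,187) and its head top at (274,188). The white camera has its yellow ball at scene (373,208) / side (332,256).

```bash
cat >> h.py <<'E'
def load(n): return dict(np.load(n+'0.npz'))
E
python3 - <<'E'
from h import *
A=load('scene');B=load('side')
S=lambda x,y:(230+x/5.882,175+y/5.882); T=lambda x,y:(283+x/5.882,145+(y-300)/5.882)
U=lambda x,y:(330+(x-400)/5,200+y/5); V=lambda x,y:(250+(x-400)/4,215+(y-300)/4)
for n,p,q,z in[('pad',S(125,68),T(267,367),.067),('head',S(257,76),T(208,370),.153),('stub',S(293,152),T(182,488),.088),('ball',U(616,38),V(730,465),.105)]:
    P,e=tri(A,p,B,q);print(n,P.round(4),round(e,4),plane(A,*p,z).round(4),plane(B,*q,z).round(4))
H=[((540,100),(552,412)),((608,125),(565,343)),((575,210),(468,333)),((495,180),(445,395))]
for z in(.178,):
  print([plane(A,*U(*a),z)[:2].round(3) for a,b in H]);print([plane(B,*V(*b),z)[:2].round(3) for a,b in H])
print('rod',plane(A,*U(595,82),.105),plane(B,*V(612,453),.105))
print('plate scene',[plane(A,*S(*p),.008)[:2].round(3) for p in[(62,88),(368,105),(335,298),(10,275)]])
print('block top',[plane(A,*S(*p),.065)[:2].round(3) for p in[(218,112),(328,112),(330,180),(213,182)]])
print('treadle edge', [plane(A,*S(*p),z)[:2].round(3) for p,z in[((95,35),.07),((163,40),.07),((65,195),.045),((145,195),.045)]])
E
```

```text
pad [ 0.5651 -0.3236  0.065 ] 0.0014 [ 0.5656 -0.3232  0.067 ] [ 0.5651 -0.3201  0.067 ]
head [ 0.5818 -0.2038  0.1507] 0.002 [ 0.5841 -0.202   0.153 ] [ 0.5809 -0.2023  0.153 ]
stub [ 0.59   -0.1791  0.0878] 0.0012 [ 0.5896 -0.1795  0.088 ] [ 0.5903 -0.1782  0.088 ]
ball [0.4793 0.1578 0.1077] 0.0024 [0.4787 0.1582 0.105 ] [0.4789 0.1543 0.105 ]
[array([0.595, 0.141]), array([0.594, 0.191]), array([0.666, 0.196]), array([0.667, 0.138])]
[array([0.59 , 0.193]), array([0.595, 0.132]), array([0.66 , 0.135]), array([0.661, 0.192])]
rod [0.52117524 0.15844584 0.105     ] [0.55877437 0.15854945 0.105     ]
plate scene [array([ 0.566, -0.383]), array([ 0.489, -0.182]), array([ 0.636, -0.131]), array([ 0.712, -0.336])]
block top [array([ 0.57 , -0.249]), array([ 0.539, -0.183]), array([ 0.586, -0.156]), array([ 0.62 , -0.225])]
treadle edge [array([ 0.552, -0.354]), array([ 0.536, -0.31 ]), array([ 0.66 , -0.318]), array([ 0.638, -0.269])]
```

jog_arm:
  targets:
    - {"gripper": 0,"translation": [1,-0.4,0],"roll": 0}
    - {"gripper": 0,"translation": [1,-0.4,0],"roll": 0}
    - {"gripper": 0,"translation": [1,-0.4,0],"roll": 0}
    - {"gripper": 0,"translation": [1,-0.4,0],"roll": 0}
    - {"gripper": 0,"translation": [1,-0.4,0],"roll": 0}
    - {"gripper": 0,"translation": [1,-0.4,0],"roll": 0}
    - {"gripper": 0,"translation": [1,-0.4,0],"roll": 0}
    - {"gripper": 0,"translation": [1,-0.4,0],"roll": 0}
    - {"gripper": 0,"translation": [1,-0.4,0],"roll": 0}
    - {"gripper": 0,"translation": [1,-0.4,0],"roll": 0}

```text
clock: 0.93
eef_pos: [0.3903, -0.368, 0.2499]
tcp_rot: [-3.141, 0.0, 0.328]
force: [-0.0, 0.6, 0.1]
grip_width: -0.0002
finger_force: 0.0
```

jog_arm:
  targets:
    - {"gripper": 0,"translation": [0.8,-0.3,-0.3],"roll": 0}
    - {"gripper": 0,"translation": [0.8,-0.3,-0.3],"roll": 0}
    - {"gripper": 0,"translation": [0.8,-0.3,-0.3],"roll": 0}
    - {"gripper": 0,"translation": [0.8,-0.3,-0.3],"roll": 0}
    - {"gripper": 0,"translation": [0.6,-0.3,-0.3],"roll": 0}
    - {"gripper": 0,"translation": [0.4,-0.3,-0.3],"roll": 0}
    - {"gripper": 0,"translation": [0.4,-0.2,-0.2],"roll": 0}
    - {"gripper": 0,"translation": [0,0,0],"roll": 0}
    - {"gripper": 0,"translation": [0,0,0],"roll": 0}
    - {"gripper": 0,"translation": [0,0,0],"roll": 0}

```text
clock: 1.77
eef_pos: [0.4816, -0.2853, 0.2998]
tcp_rot: [-3.141, 0.001, 0.327]
force: [0.7, 0.1, 0.1]
grip_width: 0.0
finger_force: 0.0
```

```bash
cat >> h.py <<'E'
from scipy.spatial.transform import Rotation as Ro
def wrist(name=None):
    f=grab('wrist'); s=f['s']; W=np.eye(4); W[:3,:3]=Ro.from_euler('xyz',s['tcp_rot']).as_matrix(); W[:3,3]=s['eef_pos']
    W=W@np.array(f['T_tool_cam']); f['R']=W[:3,:3].T; f['t']=-f['R']@W[:3,3]
    if name: cv2.imwrite(f'pics/{name}.png',f['image']); np.savez(name+'0.npz',**{k:f[k] for k in('image','fx','fy','cx','cy','R','t')})
    return f
def st():
    s=monitor.read_state(); print(*[f"{k}={np.round(s[k],4)}" for k in('clock','eef_pos','tcp_rot','force','grip_width','finger_force','joint_positions')])
E
python3 - <<'E'
from h import *
f=wrist('w1');st();print(f['fx'],np.round(f['T_tool_cam'],3))
for p in[(.566,-.323,.067),(.583,-.203,.153),(.59,-.179,.088)]:print(proj(f,p))
E
```

```text
clock=1.8167 eef_pos=[ 0.4816 -0.2854  0.2997] tcp_rot=[-3.1411e+00  1.2000e-03  3.2700e-01] force=[-0.0351 -0.8413 -0.0921] grip_width=0.0002 finger_force=0.0 joint_positions=[-6.5880e-01  2.3000e-01  1.4470e+00 -7.0000e-04  1.4657e+00  5.8510e-01]
360.7444948203317 [[-0.    -0.953 -0.303  0.077]
 [ 1.    -0.001  0.001 -0.   ]
 [-0.001 -0.303  0.953 -0.124]
 [ 0.     0.     0.     1.   ]]
[392.19930562  96.06215817]
[259.0381516   15.41515143]
[247.31525991  10.85584979]
```

View pics/w1.png

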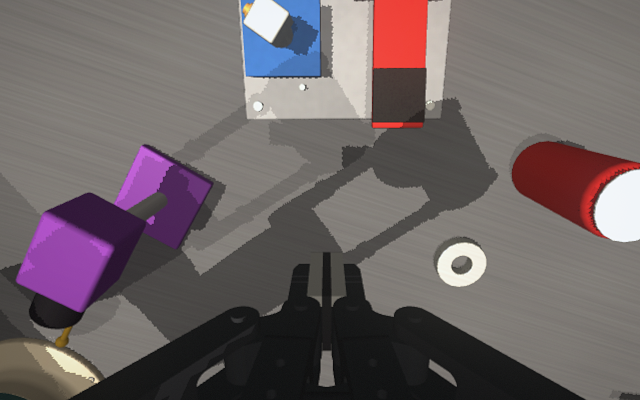

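The wrist view shows the pad at (399,97), the injector head at (268,20) and purple look-alike at left. I'll move forward 75 mm for a better look.

jog_arm:
  targets:
    - {"gripper": 0,"translation": [0.4,0,0],"roll": 0}
    - {"gripper": 0,"translation": [0.6,0,0],"roll": 0}
    - {"gripper": 0,"translation": [0.7,0,0],"roll": 0}
    - {"gripper": 0,"translation": [0.7,0,0],"roll": 0}
    - {"gripper": 0,"translation": [0.6,0,0],"roll": 0}
    - {"gripper": 0,"translation": [0,0,0],"roll": 0}
    - {"gripper": 0,"translation": [0,0,0],"roll": 0}
    - {"gripper": 0,"translation": [0,0,0],"roll": 0}
    - {"gripper": 0,"translation": [0,0,0],"roll": 0}
    - {"gripper": 0,"translation": [0,0,0],"roll": 0}

```text
clock: 2.65
eef_pos: [0.5528, -0.261, 0.3005]
tcp_rot: [3.141, 0.0, 0.327]
force: [-0.6, 0.3, 0.5]
grip_width: -0.0001
finger_force: 0.0
```

```bash
python3 - <<'E'
from h import *
f=wrist('w2');st()
E
```

```text
clock=2.7 eef_pos=[ 0.5529 -0.261   0.3005] tcp_rot=[3.1413e+00 1.0000e-04 3.2710e-01] force=[ 0.3176 -0.9623 -0.0873] grip_width=-0.0004 finger_force=0.0 joint_positions=[-5.5470e-01  3.0940e-01  1.3335e+00 -2.0000e-04  1.4986e+00  6.8900e-01]
```

View pics/w2.png

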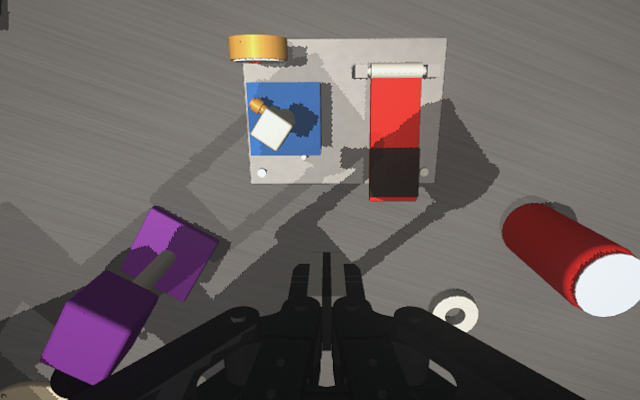

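```bash
cat > m.py <<'E'
from h import *
import sys
f=load(sys.argv[1]);im=f['image'];hsv=cv2.cvtColor(im,cv2.COLOR_BGR2HSV)
def quad(mask,roi,z,name):
    x,y,w,h=roi;m=np.zeros_like(mask);m[y:y+h,x:x+w]=mask[y:y+h,x:x+w]
    c=max(cv2.findContours(m,0,2)[0],key=cv2.contourArea)[:,0]
    P=np.array([plane(f,u,v,z)[:2] for u,v in c],np.float32)
    r=cv2.minAreaRect(P*1000);print(name,'ctr',np.round(r[0],1),'size',np.round(r[1],1),'ang',round(r[2],1),'px',cv2.boundingRect(c));return r
if __name__=='__main__':
    quad(((hsv[...,2]>195)&(hsv[...,1]<40)).astype(np.uint8),(245,95,60,60),.153,'head')
    quad((hsv[...,2]<70).astype(np.uint8),(365,150,60,60),.067,'pad')
    quad(((hsv[...,0]>100)&(hsv[...,0]<125)&(hsv[...,1]>120)).astype(np.uint8),(235,75,100,90),.065,'block')
    quad(((hsv[...,0]<12)&(hsv[...,1]>150)).astype(np.uint8),(360,60,70,145),.056,'treadle')
    quad(((hsv[...,0]>10)&(hsv[...,0]<30)&(hsv[...,1]>100)).astype(np.uint8),(245,90,40,30),.09,'stub')
    for p,z in[((244,40),.008),((447,39),.008),((437,184),.008),((251,184),.008)]:print(plane(f,*p,z).round(4))
E
python3 m.py w2
```

```text
head ctr [ 583.4 -207.2] size [22.2 22.2] ang 74.9 px (251, 109, 40, 41)
pad ctr [ 567.9 -328.7] size [47.8 51.2] ang 18.7 px (369, 150, 51, 47)
block ctr [ 583.6 -207.6] size [68.7 69.8] ang 19.1 px (246, 82, 75, 73)
treadle ctr [ 623.2 -309.4] size [68.6 49.1] ang 20.8 px (370, 78, 51, 71)
stub ctr [ 590.2 -183. ] size [13.9 12.3] ang 61.5 px (249, 98, 19, 16)
[ 0.6421 -0.139   0.008 ]
[ 0.7121 -0.3426  0.008 ]
[ 0.5629 -0.3976  0.008 ]
[ 0.4917 -0.1873  0.008 ]
```

jog_arm:
  targets:
    - {"gripper": 0,"translation": [-0.06,0.55,0.8],"roll": 0}
    - {"gripper": 0,"translation": [-0.06,0.55,1],"roll": 0}
    - {"gripper": 0,"translation": [-0.06,0.55,1],"roll": 0}
    - {"gripper": 0,"translation": [-0.06,0.55,1],"roll": 0}
    - {"gripper": 0,"translation": [-0.06,0.55,1],"roll": 0}
    - {"gripper": 0,"translation": [0,0,1],"roll": 0}
    - {"gripper": 0,"translation": [0,0,1],"roll": 0}
    - {"gripper": 0,"translation": [0,0,0.6],"roll": 0}
    - {"gripper": 0,"translation": [0,0,0.6],"roll": 0}
    - {"gripper": 0,"translation": [0,0,0],"roll": 0}

```text
clock: 3.53
eef_pos: [0.5661, -0.3273, 0.097]
tcp_rot: [-3.136, 0.004, 0.327]
force: [-0.5, 0.3, -0.6]
grip_width: 0.0002
finger_force: 0.0
```

jog_arm:
  targets:
    - {"gripper": 0,"translation": [0,0,0.2],"roll": 0}
    - {"gripper": 0,"translation": [0,0,0.2],"roll": 0}
    - {"gripper": 0,"translation": [0,0,0.2],"roll": 0}
    - {"gripper": 0,"translation": [0,0,0.2],"roll": 0}
    - {"gripper": 0,"translation": [0,0,0.2],"roll": 0}
    - {"gripper": 0,"translation": [0,0,0],"roll": 0}
    - {"gripper": 0,"translation": [0,0,0],"roll": 0}
    - {"gripper": 0,"translation": [0,0,0],"roll": 0}
    - {"gripper": 0,"translation": [0,0,0],"roll": 0}
    - {"gripper": 0,"translation": [0,0,0],"roll": 0}

```text
clock: 4.37
eef_pos: [0.5681, -0.3291, 0.0763]
tcp_rot: [3.14, 0.001, 0.328]
force: [-3.6, -1.9, 5.3]
grip_width: 0.0002
finger_force: 2.6
```

jog_arm:
  targets:
    - {"gripper": 0,"translation": [0,0,0.1],"roll": 0}
    - {"gripper": 0,"translation": [0,0,0.1],"roll": 0}
    - {"gripper": 0,"translation": [0,0,0.1],"roll": 0}
    - {"gripper": 0,"translation": [0,0,0.1],"roll": 0}
    - {"gripper": 0,"translation": [0,0,0.1],"roll": 0}
    - {"gripper": 0,"translation": [0,0,0.06],"roll": 0}
    - {"gripper": 0,"translation": [0,0,0.06],"roll": 0}
    - {"gripper": 0,"translation": [0,0,0.06],"roll": 0}
    - {"gripper": 0,"translation": [0,0,0],"roll": 0}
    - {"gripper": 0,"translation": [0,0,0],"roll": 0}

```text
clock: 5.2
eef_pos: [0.5678, -0.3293, 0.0599]
tcp_rot: [3.14, 0.001, 0.328]
force: [-4.0, -1.8, 9.9]
grip_width: -0.0001
finger_force: 4.9
```

jog_arm:
  targets:
    - {"gripper": 0,"translation": [0,0,0.04],"roll": 0}
    - {"gripper": 0,"translation": [0,0,0.04],"roll": 0}
    - {"gripper": 0,"translation": [0,0,0.04],"roll": 0}
    - {"gripper": 0,"translation": [0,0,0],"roll": 0}
    - {"gripper": 0,"translation": [0,0,0],"roll": 0}
    - {"gripper": 0,"translation": [0,0,0],"roll": 0}
    - {"gripper": 0,"translation": [0,0,0],"roll": 0}
    - {"gripper": 0,"translation": [0,0,0],"roll": 0}
    - {"gripper": 0,"translation": [0,0,0],"roll": 0}
    - {"gripper": 0,"translation": [0,0,0],"roll": 0}

```text
clock: 6.03
eef_pos: [0.5679, -0.3293, 0.0585]
tcp_rot: [3.139, 0.001, 0.328]
force: [-7.6, -1.1, 15.5]
grip_width: 0.0002
finger_force: 8.4
```

jog_arm:
  targets:
    - {"gripper": 0,"translation": [0,0,0.04],"roll": 0}
    - {"gripper": 0,"translation": [0,0,0.02],"roll": 0}
    - {"gripper": 0,"translation": [0,0,0],"roll": 0}
    - {"gripper": 0,"translation": [0,0,0],"roll": 0}
    - {"gripper": 0,"translation": [0,0,0],"roll": 0}
    - {"gripper": 0,"translation": [0,0,0],"roll": 0}
    - {"gripper": 0,"translation": [0,0,0],"roll": 0}
    - {"gripper": 0,"translation": [0,0,0],"roll": 0}
    - {"gripper": 0,"translation": [0,0,0],"roll": 0}
    - {"gripper": 0,"translation": [0,0,0],"roll": 0}

```text
clock: 6.87
eef_pos: [0.568, -0.3293, 0.0582]
tcp_rot: [3.138, 0.0, 0.328]
force: [-8.8, -0.6, 22.0]
grip_width: -0.0001
finger_force: 11.4
```

Force is up to 22 N with no further travel, so the treadle is on its stop, and it has been held for over a second. Now I'll release it and rise, turning on the way.

jog_arm:
  targets:
    - {"gripper": 0,"translation": [0,0,-0.3],"roll": 0}
    - {"gripper": 0,"translation": [0,0,-0.5],"roll": 0}
    - {"gripper": 0,"translation": [0,0,-1],"roll": 0}
    - {"gripper": 0,"translation": [0,0,-1],"roll": -0.12}
    - {"gripper": 0,"translation": [0,0,-1],"roll": -0.12}
    - {"gripper": 0,"translation": [0,0,-1],"roll": -0.12}
    - {"gripper": 0,"translation": [0,0,-1],"roll": -0.12}
    - {"gripper": 0,"translation": [0,0,-1],"roll": -0.12}
    - {"gripper": 0,"translation": [0,0,-1],"roll": -0.12}
    - {"gripper": 0.7,"translation": [0,0,-0.8],"roll": -0.12}

```text
clock: 7.7
eef_pos: [0.5693, -0.3278, 0.271]
tcp_rot: [3.139, -0.001, 1.174]
force: [0.0, -1.3, 0.3]
grip_width: 0.0111
finger_force: 0.0
```

jog_arm:
  targets:
    - {"gripper": 0.7,"translation": [0,0,0],"roll": -0.12}
    - {"gripper": 0.7,"translation": [0,0,0],"roll": -0.02}
    - {"gripper": 0.7,"translation": [0,0,0],"roll": 0}
    - {"gripper": 0.7,"translation": [0,0,0],"roll": 0}
    - {"gripper": 0.7,"translation": [0,0,0],"roll": 0}
    - {"gripper": 0.7,"translation": [0,0,0],"roll": 0}
    - {"gripper": 0.7,"translation": [0,0,0],"roll": 0}
    - {"gripper": 0.7,"translation": [0,0,0],"roll": 0}
    - {"gripper": 0.7,"translation": [0,0,0],"roll": 0}
    - {"gripper": 0.7,"translation": [0,0,0],"roll": 0}

```text
clock: 8.53
eef_pos: [0.5684, -0.3283, 0.2687]
tcp_rot: [-3.142, -0.0, 1.308]
force: [-0.1, 0.4, 0.3]
grip_width: 0.0599
finger_force: 0.0
```

```bash
cat >> h.py <<'E'
def togo(x,y):
    s=monitor.read_state();w=s['tcp_rot'][2];d=np.array([x,y])-s['eef_pos'][:2]
    print('togo units x,y',(np.array([d[0]*np.cos(w)+d[1]*np.sin(w),d[0]*np.sin(w)-d[1]*np.cos(w)])/.025).round(2))
E
python3 - <<'E'
from h import *
f=wrist('w3');st();togo(.5835,-.2073)
print(proj(f,(.568,-.3285,.067)),proj(f,(.5835,-.2073,.153)))
E
```

```text
clock=8.5833 eef_pos=[ 0.5684 -0.3282  0.2688] tcp_rot=[3.1416e+00 1.0000e-04 1.3076e+00] force=[ 0.0713 -1.3107  0.5279] grip_width=0.0601 finger_force=0.0 joint_positions=[-0.6296  0.3916  1.285  -0.      1.4649 -0.3664]
togo units x,y [ 4.83 -0.68]
[326.4590169  174.07385238] [298.7344729    9.60377672]
```

View pics/w3.png

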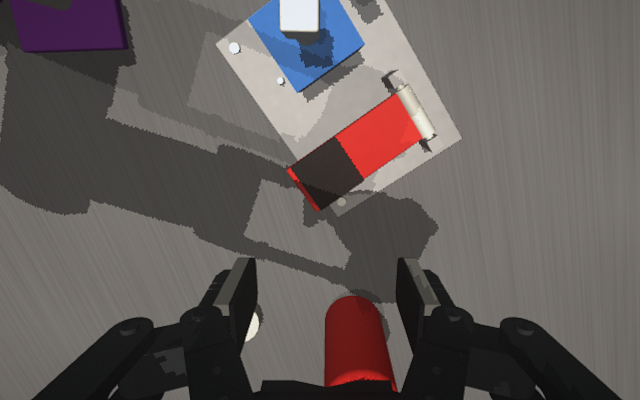

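The treadle is back up: the pad at (326,174) matches its rest projection. The head at (299,10) is square to the tool. Next I'll move over the head.

jog_arm:
  targets:
    - {"gripper": 0.7,"translation": [0.5,-0.07,0],"roll": 0}
    - {"gripper": 0.7,"translation": [0.8,-0.1,0],"roll": 0}
    - {"gripper": 0.7,"translation": [0.8,-0.1,0],"roll": 0}
    - {"gripper": 0.7,"translation": [0.8,-0.1,0],"roll": 0}
    - {"gripper": 0.7,"translation": [0.8,-0.1,0],"roll": 0}
    - {"gripper": 0.7,"translation": [0.6,-0.1,0],"roll": 0}
    - {"gripper": 0.7,"translation": [0.5,-0.1,0],"roll": 0}
    - {"gripper": 0.7,"translation": [0,0,0],"roll": 0}
    - {"gripper": 0.7,"translation": [0,0,0],"roll": 0}
    - {"gripper": 0.7,"translation": [0,0,0],"roll": 0}

```text
clock: 9.42
eef_pos: [0.5835, -0.2087, 0.2689]
tcp_rot: [3.141, 0.001, 1.308]
force: [0.2, 0.0, 0.0]
grip_width: 0.0597
finger_force: 0.0
```

```bash
python3 - <<'E'
from h import *
import sys
f=wrist('w4');st()
u,v=proj(f,(.5835,-.2073,.153));print(u,v)
sys.argv=['','w4'];from m import quad,hsv
print(hsv[int(v),int(u)])
r=quad(((hsv[...,2]>195)&(hsv[...,1]<40)).astype(np.uint8),(int(u)-45,int(v)-45,90,90),.153,'head');togo(r[0][0]/1000,r[0][1]/1000)
E
```

```text
clock=9.4667 eef_pos=[ 0.5834 -0.2089  0.2688] tcp_rot=[3.1414e+00 8.0000e-04 1.3071e+00] force=[-0.7826  0.0342  0.3666] grip_width=0.0599 finger_force=0.0 joint_positions=[-4.5570e-01  3.3460e-01  1.3731e+00 -8.0000e-04  1.4335e+00 -1.9180e-01]
326.5257980914697 200.12445038669514
[ 22  29 218]
head ctr [ 583.2 -206.9] size [21.2 21.2] ang 74.9 px (311, 185, 31, 30)
togo units x,y [ 0.08 -0.03]
```

jog_arm:
  targets:
    - {"gripper": 0.7,"translation": [0.07,-0.03,0.5],"roll": 0}
    - {"gripper": 0.7,"translation": [0,0,0.8],"roll": 0}
    - {"gripper": 0.7,"translation": [0,0,0.8],"roll": 0}
    - {"gripper": 0.7,"translation": [0,0,0.8],"roll": 0}
    - {"gripper": 0.7,"translation": [0,0,0.8],"roll": 0}
    - {"gripper": 0.7,"translation": [0,0,0.7],"roll": 0}
    - {"gripper": 0.7,"translation": [0,0,0.5],"roll": 0}
    - {"gripper": 0.7,"translation": [0,0,0.35],"roll": 0}
    - {"gripper": 0.7,"translation": [0,0,0],"roll": 0}
    - {"gripper": 0.7,"translation": [0,0,0],"roll": 0}

```text
clock: 10.3
eef_pos: [0.5832, -0.2068, 0.1374]
tcp_rot: [-3.141, 0.0, 1.307]
force: [0.1, 0.5, 0.5]
grip_width: 0.0595
finger_force: 0.0
```

jog_arm:
  targets:
    - {"gripper": 0,"translation": [0,0,0],"roll": 0}
    - {"gripper": 0,"translation": [0,0,0],"roll": 0}
    - {"gripper": 0,"translation": [0,0,0],"roll": 0}
    - {"gripper": 0,"translation": [0,0,0],"roll": 0}
    - {"gripper": 0,"translation": [0,0,0],"roll": 0}
    - {"gripper": 0,"translation": [0,0,0],"roll": 0}
    - {"gripper": 0,"translation": [0,0,0],"roll": 0}
    - {"gripper": 0,"translation": [0,0,0],"roll": 0}
    - {"gripper": 0,"translation": [0,0,0],"roll": 0}
    - {"gripper": 0,"translation": [0,0,0],"roll": 0}
  force: 60

```text
clock: 11.13
eef_pos: [0.5839, -0.2065, 0.1387]
tcp_rot: [3.139, 0.001, 1.308]
force: [0.2, -0.7, 5.0]
grip_width: 0.0233
finger_force: 59.2
```

```bash
python3 -c "
from h import *
st()"
```

```text
clock=11.1333 eef_pos=[ 0.5839 -0.2065  0.1387] tcp_rot=[3.1393e+00 6.0000e-04 1.3079e+00] force=[ 0.2171 -0.7133  5.0187] grip_width=0.0233 finger_force=59.1889 joint_positions=[-4.5210e-01  4.1780e-01  1.5765e+00 -2.0000e-04  1.1449e+00 -1.8910e-01]
```

jog_arm:
  targets:
    - {"gripper": 0,"translation": [0,0,-0.2],"roll": 0}
    - {"gripper": 0,"translation": [0,0,-0.3],"roll": 0}
    - {"gripper": 0,"translation": [0,0,-0.4],"roll": 0}
    - {"gripper": 0,"translation": [0,0,-0.5],"roll": 0}
    - {"gripper": 0,"translation": [0,0,-0.6],"roll": 0}
    - {"gripper": 0,"translation": [0,0,-0.6],"roll": 0}
    - {"gripper": 0,"translation": [0,0,-0.6],"roll": 0}
    - {"gripper": 0,"translation": [0,0,-0.6],"roll": 0}
    - {"gripper": 0,"translation": [0,0,-0.6],"roll": 0}
    - {"gripper": 0,"translation": [0,0,-0.6],"roll": 0}

```text
clock: 11.97
eef_pos: [0.5826, -0.2058, 0.2636]
tcp_rot: [-3.141, -0.0, 1.308]
force: [0.3, -0.7, -2.1]
grip_width: 0.0231
finger_force: 59.4
```

jog_arm:
  targets:
    - {"gripper": 0,"translation": [0,0,-0.8],"roll": 0}
    - {"gripper": 0,"translation": [0,0,-0.8],"roll": 0}
    - {"gripper": 0,"translation": [0,0,-0.8],"roll": 0}
    - {"gripper": 0,"translation": [0,0,-0.6],"roll": 0}
    - {"gripper": 0,"translation": [0,0,-0.5],"roll": 0}
    - {"gripper": 0,"translation": [0,0,-0.3],"roll": 0}
    - {"gripper": 0,"translation": [0,0,0],"roll": 0}
    - {"gripper": 0,"translation": [0,0,0],"roll": 0}
    - {"gripper": 0,"translation": [0,0,0],"roll": 0}
    - {"gripper": 0,"translation": [0,0,0],"roll": 0}

```text
clock: 12.8
eef_pos: [0.5827, -0.2059, 0.3563]
tcp_rot: [-3.139, -0.0, 1.308]
force: [0.8, -0.3, -3.1]
grip_width: 0.0237
finger_force: 59.5
```

```bash
python3 -c "
from h import *
st();togo(.40,.155)"
```

```text
clock=12.8 eef_pos=[ 0.5827 -0.2059  0.3563] tcp_rot=[-3.1391e+00 -5.0000e-04  1.3078e+00] force=[ 0.7873 -0.2582 -3.0952] grip_width=0.0237 finger_force=59.5302 joint_positions=[-0.4521  0.3082  1.2026 -0.      1.6333 -0.1891]
togo units x,y [ 12.04 -10.81]
```

jog_arm:
  targets:
    - {"gripper": 0,"translation": [0.3,-0.27,0],"roll": 0}
    - {"gripper": 0,"translation": [0.6,-0.54,0],"roll": 0}
    - {"gripper": 0,"translation": [0.7,-0.63,0],"roll": 0}
    - {"gripper": 0,"translation": [0.7,-0.63,0],"roll": 0}
    - {"gripper": 0,"translation": [0.7,-0.63,0],"roll": 0}
    - {"gripper": 0,"translation": [0.7,-0.63,0],"roll": 0}
    - {"gripper": 0,"translation": [0.7,-0.63,0],"roll": 0}
    - {"gripper": 0,"translation": [0.7,-0.63,0],"roll": 0}
    - {"gripper": 0,"translation": [0.7,-0.63,0],"roll": 0}
    - {"gripper": 0,"translation": [0.7,-0.63,0],"roll": 0}

```text
clock: 13.63
eef_pos: [0.4826, -0.0096, 0.3571]
tcp_rot: [-3.14, -0.0, 1.308]
force: [0.0, -0.2, -3.2]
grip_width: 0.0234
finger_force: 59.4
```

jog_arm:
  targets:
    - {"gripper": 0,"translation": [0.7,-0.63,0],"roll": 0}
    - {"gripper": 0,"translation": [0.7,-0.63,0],"roll": 0}
    - {"gripper": 0,"translation": [0.7,-0.63,0],"roll": 0}
    - {"gripper": 0,"translation": [0.7,-0.63,0],"roll": 0}
    - {"gripper": 0,"translation": [0.7,-0.63,0],"roll": 0}
    - {"gripper": 0,"translation": [0.7,-0.63,0],"roll": 0}
    - {"gripper": 0,"translation": [0.7,-0.63,0],"roll": 0}
    - {"gripper": 0,"translation": [0.4,-0.36,0],"roll": 0}
    - {"gripper": 0,"translation": [0.2,-0.18,0],"roll": 0}
    - {"gripper": 0,"translation": [0,0,0],"roll": 0}

```text
clock: 14.47
eef_pos: [0.3991, 0.1548, 0.3574]
tcp_rot: [-3.141, -0.0, 1.31]
force: [0.3, 0.8, -3.1]
grip_width: 0.0237
finger_force: 59.4
```

jog_arm:
  targets:
    - {"gripper": 0,"translation": [0,0,0],"roll": 0.06}
    - {"gripper": 0,"translation": [0,0,0],"roll": 0.12}
    - {"gripper": 0,"translation": [0,0,0],"roll": 0.12}
    - {"gripper": 0,"translation": [0,0,0],"roll": 0.12}
    - {"gripper": 0,"translation": [0,0,0],"roll": 0.12}
    - {"gripper": 0,"translation": [0,0,0],"roll": 0.12}
    - {"gripper": 0,"translation": [0,0,0],"roll": 0.12}
    - {"gripper": 0,"translation": [0,0,0],"roll": 0.12}
    - {"gripper": 0,"translation": [0,0,0],"roll": 0.12}
    - {"gripper": 0,"translation": [0,0,0],"roll": 0.12}

```text
clock: 15.3
eef_pos: [0.4008, 0.1527, 0.3572]
tcp_rot: [3.141, 0.0, 0.161]
force: [-0.4, -0.3, -3.0]
grip_width: 0.0229
finger_force: 59.4
```

jog_arm:
  targets:
    - {"gripper": 0,"translation": [0,0,0],"roll": 0.08}
    - {"gripper": 0,"translation": [0,0,0],"roll": 0.04}
    - {"gripper": 0,"translation": [0,0,0],"roll": 0}
    - {"gripper": 0,"translation": [0,0,0],"roll": 0}
    - {"gripper": 0,"translation": [0,0,0],"roll": 0}
    - {"gripper": 0,"translation": [0,0,0],"roll": 0}
    - {"gripper": 0,"translation": [0,0,0],"roll": 0}
    - {"gripper": 0,"translation": [0,0,0],"roll": 0}
    - {"gripper": 0,"translation": [0,0,0],"roll": 0}
    - {"gripper": 0,"translation": [0,0,0],"roll": 0}

```text
clock: 16.13
eef_pos: [0.4005, 0.1538, 0.3575]
tcp_rot: [3.141, -0.0, 0.048]
force: [-0.2, 0.6, -2.4]
grip_width: 0.0236
finger_force: 59.4
```

```bash
python3 - <<'E'
from h import *
f=wrist('w5');st();print(proj(f,(.479,.157,.105)))
E
```

```text
clock=16.1833 eef_pos=[0.4005 0.1538 0.3575] tcp_rot=[3.1414 0.     0.048 ] force=[-0.4162  1.023  -3.1149] grip_width=0.0234 finger_force=59.3635 joint_positions=[ 2.0430e-01  4.3000e-03  1.5738e+00 -2.0000e-04  1.5635e+00  1.7271e+00]
[326.27168796  84.65900087]
```

View pics/w5.png

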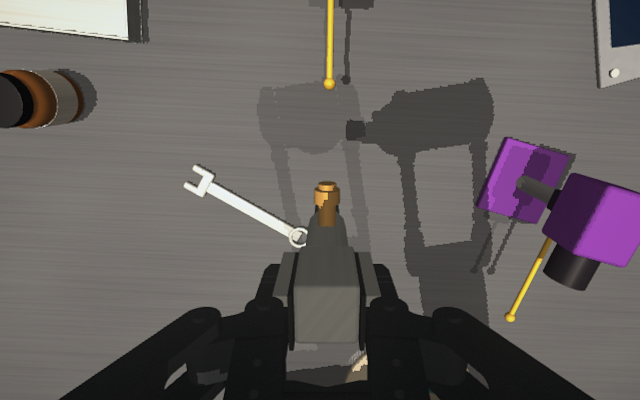

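The ball is at (329,84), with the rod running up to (331,0), and the stub end is at about (326,186). Now I'll measure the ball, the rod heading and the stub heading.

```bash
python3 - <<'E'
from h import *
f=load('w5');hsv=cv2.cvtColor(f['image'],cv2.COLOR_BGR2HSV)
y=((hsv[...,0]>18)&(hsv[...,0]<35)&(hsv[...,1]>140)&(hsv[...,2]>60)).astype(np.uint8);y[100:]=0
vs,us=np.nonzero(y);print(us.min(),us.max(),vs.min(),vs.max())
L=[(v,us[vs==v].mean(),(vs==v).sum()) for v in range(0,95,6) if (vs==v).any()];print(np.round(L,1))
w=vs>=76;b=(us[w].mean(),vs[w].mean());print('ball',b)
P=plane(f,(us[w].min()+us[w].max())/2,vs.max()-(us[w].max()-us[w].min())/2,.105);print(P)
r=vs<70;Q=np.array([plane(f,u,v,.105)[:2] for u,v in zip(us[r],vs[r])]);d=cv2.fitLine(Q.astype(np.float32),2,0,.01,.01).ravel();print('rod dir',d,np.arctan(d[1]/d[0]))
# stub
s=((hsv[...,0]>8)&(hsv[...,0]<30)&(hsv[...,1]>120)).astype(np.uint8);s[:178]=0;s[230:]=0;s[:,:300]=0;s[:,350:]=0
vs,us=np.nonzero(s);
for v in (183,188,192,200,205): 
  k=us[vs==v]; print(v,k.min(),k.max())
E=plane(f,us[vs<190].mean(),186,.307);print('stub',E)
# scene views of ball
A=load('scene');B=load('side')
pts=[]
for g,x0,y0,roi in((A,0,0,(360,200,25,35)),(B,0,0,(300,245,45,20))):
    h=cv2.cvtColor(g['image'],cv2.COLOR_BGR2HSV);m=((h[...,0]>18)&(h[...,0]<35)&(h[...,1]>110));x,y,w,hh=roi
    vv,uu=np.nonzero(m[y:y+hh,x:x+w]);print(uu.min()+x,uu.max()+x,vv.min()+y,vv.max()+y)
E
```

```text
324 334 0 89
[[  0.  330.5   6. ]
 [  6.  330.5   6. ]
 [ 12.  330.    7. ]
 [ 18.  329.5   6. ]
 [ 24.  329.5   6. ]
 [ 30.  329.5   6. ]
 [ 36.  329.5   6. ]
 [ 42.  329.5   6. ]
 [ 48.  329.5   6. ]
 [ 54.  329.5   6. ]
 [ 60.  329.5   6. ]
 [ 66.  329.5   6. ]
 [ 72.  329.    5. ]
 [ 78.  329.    7. ]
 [ 84.  329.   11. ]]
ball (np.float64(328.9754098360656), np.float64(82.56557377049181))
[0.47975087 0.15432368 0.105     ]
rod dir [0.9994159  0.03417518 0.5246001  0.15586287] 0.03418184
183 319 335
188 315 338
192 315 338
200 315 338
205 317 335
stub [0.42977369 0.15472957 0.307     ]
369 373 207 216
300 334 252 258
```

jog_arm:
  targets:
    - {"gripper": 0,"translation": [0.2,0,0],"roll": 0}
    - {"gripper": 0,"translation": [0.5,0,0],"roll": 0}
    - {"gripper": 0,"translation": [0.6,0,0],"roll": 0}
    - {"gripper": 0,"translation": [0.6,0,0],"roll": 0}
    - {"gripper": 0,"translation": [0.6,0,0],"roll": 0}
    - {"gripper": 0,"translation": [0.4,0,0],"roll": 0}
    - {"gripper": 0,"translation": [0.2,0,0],"roll": 0}
    - {"gripper": 0,"translation": [0,0,0],"roll": 0}
    - {"gripper": 0,"translation": [0,0,0],"roll": 0}
    - {"gripper": 0,"translation": [0,0,0],"roll": 0}

```text
clock: 17.02
eef_pos: [0.4773, 0.1575, 0.3575]
tcp_rot: [3.141, 0.001, 0.048]
force: [-0.4, 0.3, -2.6]
grip_width: 0.0238
finger_force: 59.4
```

```bash
python3 - <<'E'
from h import *
f=wrist('w6');st()
for n in('scene','side'):
    g=grab(n);np.savez(n+'B0.npz',**{k:g[k] for k in('image','fx','fy','cx','cy','R','t')})
    u,v=proj(g,(.48,.154,.18)).astype(int); globals()[n]=cv2.resize(g['image'][v-45:v+45,u-30:u+30],(200,300),interpolation=cv2.INTER_CUBIC);print(n,u-30,v-45)
cv2.imwrite('pics/v6.png',np.hstack([cv2.resize(f['image'],(400,300),interpolation=cv2.INTER_AREA)[:300],scene,side]))
E
```

```text
clock=17.0667 eef_pos=[0.4772 0.1575 0.3577] tcp_rot=[3.1415e+00 3.0000e-04 4.8000e-02] force=[-0.7303 -0.3438 -2.1559] grip_width=0.0228 finger_force=59.3901 joint_positions=[ 0.1802  0.1218  1.4449 -0.      1.5752  1.703 ]
scene 343 151
side 303 192
```

View pics/v6.png

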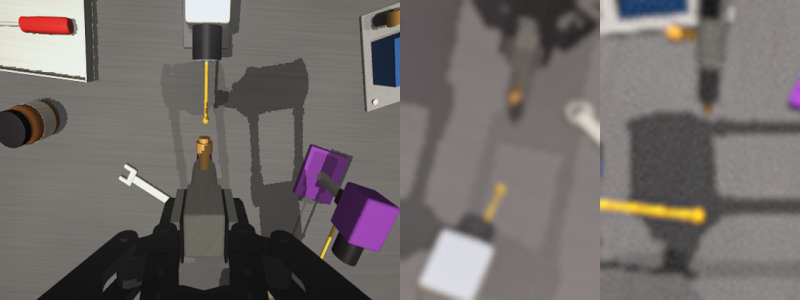

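```bash
python3 - <<'E'
from h import *
f=load('w6');A=load('sceneB');B=load('sideB');hsv=cv2.cvtColor(f['image'],cv2.COLOR_BGR2HSV)
y=((hsv[...,0]>18)&(hsv[...,0]<35)&(hsv[...,1]>140)&(hsv[...,2]>60)).astype(np.uint8);y[205:]=0;y[:,:300]=0;y[:,360:]=0;y[:95]=0
vs,us=np.nonzero(y);vm=vs.max();w=vs>vm-9;wd=us[w].max()-us[w].min()
b=((us[w].min()+us[w].max())/2,vm-wd/2);P=plane(f,*b,.105);print('ball',b,wd,P.round(4))
r=vs<vm-14;Q=np.array([plane(f,u,v,.105)[:2] for u,v in zip(us[r],vs[r])]).astype(np.float32);d=cv2.fitLine(Q,2,0,.01,.01).ravel();print('rod yaw',np.arctan(d[1]/d[0]),Q[:,0].min(),Q[:,0].max(),'line y at ball',d[3]+d[1]/d[0]*(P[0]-d[2]))
# housing side edges at z .178 (white) rows
wh=((hsv[...,2]>180)&(hsv[...,1]<40)).astype(np.uint8)
L=[];Rr=[]
for v in range(3,34,2):
    k=np.nonzero(wh[v,270:380])[0]+270
    if len(k)>30: L.append(plane(f,k.min(),v,.178)[:2]);Rr.append(plane(f,k.max(),v,.178)[:2])
L=np.array(L);Rr=np.array(Rr)
for E in(L,Rr):
    print('edge',np.polyfit(E[:,0],E[:,1],1).round(4),E[:,0].min(),E[:,0].max())
print('width',np.mean(L[:,1]-Rr[:,1]))
m=(L+Rr)/2;k=np.polyfit(m[:,0],m[:,1],1);print('mid',k,np.polyval(k,.56),m[0],m[-1])
S=lambda x,y:(343+(x-400)/3.333,151+y/3.333);T=lambda x,y:(303+(x-600)/3.333,192+y/3.333)
print('tip',tri(A,S(516,122),B,T(708,107)),'ball',tri(A,S(501,188),B,T(700,215)))
E
```

```text
ball (np.float64(324.5), np.float64(197.5)) 3 [0.4384 0.157  0.105 ]
rod yaw 0.036200996 0.47459015 0.5460395 line y at ball 0.1528267469692647
edge [0.1465 0.097 ] 0.5949548260387679 0.6125682744148272
edge [-0.0038  0.1345] 0.5972894517404782 0.615146773289598
width 0.05321257629619687
mid [0.07142426 0.11558449] 0.15558207501898774 [0.61385752 0.15917978] [0.59612214 0.15748368]
tip (array([0.47621654, 0.16154942, 0.23539041]), np.float64(0.0035141126198019934)) ball (array([0.47791953, 0.15776071, 0.10698494]), np.float64(0.002310915585119176))
```

```bash
python3 - <<'E'
from h import *
f=load('w6');hsv=cv2.cvtColor(f['image'],cv2.COLOR_BGR2HSV)
y=((hsv[...,0]>15)&(hsv[...,0]<35)&(hsv[...,1]>120)&(hsv[...,2]>60))
for v in range(176,206,2):
    k=np.nonzero(y[v,300:360])[0]+300; print(v,k.min() if len(k) else 0,k.max() if len(k) else 0)
for b in((329,192),(329.5,193)): print(plane(f,*b,.105))
E
```

```text
176 0 0
178 0 0
180 0 0
182 320 333
184 319 335
186 318 335
188 315 338
190 315 338
192 315 338
194 315 338
196 315 338
198 315 338
200 315 338
202 315 338
204 316 337
[0.44488896 0.1523981  0.105     ]
[0.44378371 0.15179856 0.105     ]
```

```bash
python3 - <<'E'
from h import *
f=load('w6');hsv=cv2.cvtColor(f['image'],cv2.COLOR_BGR2HSV)
y=((hsv[...,0]>15)&(hsv[...,0]<35)&(hsv[...,1]>120)&(hsv[...,2]>60))
for v in range(144,172,2):
    k=np.nonzero(y[v,300:360])[0]+300; print(v,(k.min(),k.max()) if len(k) else 0,end=' ')
y=y.astype(np.uint8);m=cv2.morphologyEx(y[:176],cv2.MORPH_OPEN,np.ones((8,8),np.uint8))[:,300:360];vs,us=np.nonzero(m)
b=(us.mean()+300,vs.mean());print('ball',b,len(us));P=plane(f,*b,.105);print(P);togo(*P[:2])
k=np.nonzero(np.array([ (y[v,322:338].any()) for v in range(60,170)]))[0]+60;print(k.min(),plane(f,329.5,k.min(),.105))
E
```

```text
144 (np.int64(327), np.int64(331)) 146 (np.int64(327), np.int64(331)) 148 (np.int64(327), np.int64(331)) 150 (np.int64(327), np.int64(331)) 152 (np.int64(327), np.int64(331)) 154 (np.int64(327), np.int64(331)) 156 (np.int64(325), np.int64(332)) 158 (np.int64(324), np.int64(333)) 160 (np.int64(324), np.int64(334)) 162 (np.int64(324), np.int64(333)) 164 (np.int64(326), np.int64(332)) 166 0 168 0 170 0 ball (np.float64(329.5), np.float64(160.5)) 64
[0.47954879 0.1535968  0.105     ]
togo units x,y [0.08 0.16]
82 [0.55826686 0.15755466 0.105     ]
```

jog_arm:
  targets:
    - {"gripper": 0,"translation": [0.09,0.15,0],"roll": 0.01}
    - {"gripper": 0,"translation": [0,0,0.3],"roll": 0}
    - {"gripper": 0,"translation": [0,0,0.5],"roll": 0}
    - {"gripper": 0,"translation": [0,0,0.6],"roll": 0}
    - {"gripper": 0,"translation": [0,0,0.6],"roll": 0}
    - {"gripper": 0,"translation": [0,0,0.5],"roll": 0}
    - {"gripper": 0,"translation": [0,0,0.4],"roll": 0}
    - {"gripper": 0,"translation": [0,0,0.25],"roll": 0}
    - {"gripper": 0,"translation": [0,0,0],"roll": 0}
    - {"gripper": 0,"translation": [0,0,0],"roll": 0}

```text
clock: 18.0
eef_pos: [0.4804, 0.1538, 0.2788]
tcp_rot: [3.141, 0.0, 0.038]
force: [0.5, 0.1, -1.5]
grip_width: 0.0228
finger_force: 59.5
```

```bash
python3 - <<'E'
from h import *
st();togo(.4796,.1538);o=[]
for n in('scene','side'):
    g=grab(n);np.savez(n+'C0.npz',**{k:g[k] for k in('image','fx','fy','cx','cy','R','t')})
    u,v=proj(g,(.49,.154,.16)).astype(int);print(n,u-25,v-35);print('exp tip',proj(g,(.4796,.1538,.15)),'ball',proj(g,(.4796,.1538,.105)))
    o.append(cv2.resize(g['image'][v-35:v+35,u-25:u+25],(400,560),interpolation=cv2.INTER_CUBIC))
cv2.imwrite('pics/v7.png',np.hstack(o))
E
```

```text
clock=18.0 eef_pos=[0.4804 0.1538 0.2788] tcp_rot=[3.1415e+00 1.0000e-04 3.7800e-02] force=[ 0.4569  0.1335 -1.4601] grip_width=0.0228 finger_force=59.4678 joint_positions=[ 1.7190e-01  1.5330e-01  1.5976e+00 -1.0000e-04  1.3908e+00  1.7049e+00]
togo units x,y [-0.03 -0.  ]
scene 347 166
exp tip [373.0611063  200.67359289] ball [371.99667936 207.36988087]
side 304 206
exp tip [332.85630698 244.94507582] ball [332.27979469 256.08698955]
```

View pics/v7.png

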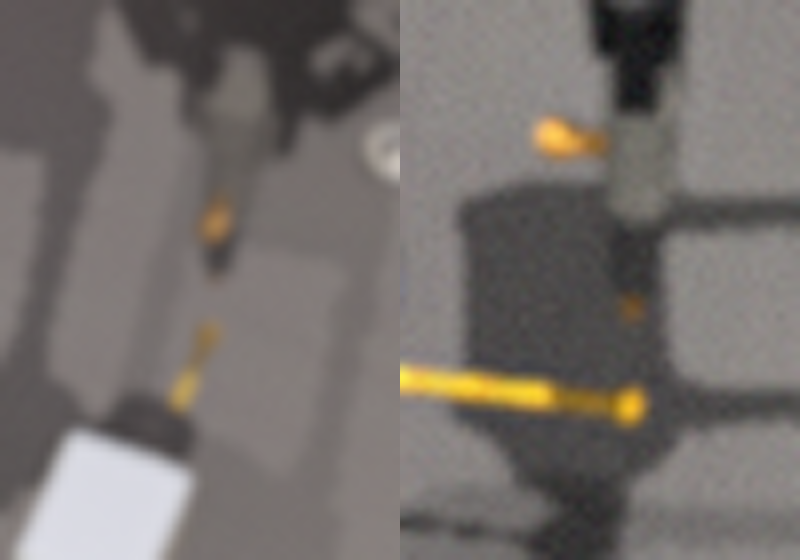

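The side view has the nozzle tip at (333,246), almost straight above the ball at (333,257). Both views agree with the expected projections to about 1 px. I'll apply a small trim and let it settle.

jog_arm:
  targets:
    - {"gripper": 0,"translation": [-0.03,0,0],"roll": 0}
    - {"gripper": 0,"translation": [0,0,0],"roll": 0}
    - {"gripper": 0,"translation": [0,0,0],"roll": 0}
    - {"gripper": 0,"translation": [0,0,0],"roll": 0}
    - {"gripper": 0,"translation": [0,0,0],"roll": 0}
    - {"gripper": 0,"translation": [0,0,0],"roll": 0}
    - {"gripper": 0,"translation": [0,0,0],"roll": 0}
    - {"gripper": 0,"translation": [0,0,0],"roll": 0}
    - {"gripper": 0,"translation": [0,0,0],"roll": 0}
    - {"gripper": 0,"translation": [0,0,0],"roll": 0}

```text
clock: 18.93
eef_pos: [0.4795, 0.1538, 0.2788]
tcp_rot: [3.142, 0.0, 0.038]
force: [0.5, -0.1, -2.5]
grip_width: 0.0236
finger_force: 59.5
```

```bash
python3 -c "
from h import *
st();print(ticket.close_job())"
```

```text
clock=18.9333 eef_pos=[0.4795 0.1538 0.2788] tcp_rot=[3.1415 0.     0.0378] force=[ 0.4558 -0.0821 -2.5257] grip_width=0.0236 finger_force=59.467 joint_positions=[ 1.7210e-01  1.5210e-01  1.5991e+00 -1.0000e-04  1.3904e+00  1.7052e+00]
the job is handed in; nothing more can be done
None
```

I pressed the treadle to its stop, held it for about a second and let it spring back, then drew the injector and held it still at the focus point, stub toward the lens; the job went in at about 19 s, position checked to about 1 pixel (3–4 mm), no verdict returned.

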